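# Put the stacked check weights back in their cases

## Task

The balance has been checked; take its four stacked brass check weights apart from the top down and put each straight back into the pocket of its own beech case, the one bored to its size: the 50 g first, then the 100 g, the 200 g and the 500 g. Keep them upright, and leave each lying flat on the floor of its pocket.

Things in the scene. Friction and masses are not known exactly. Their poses are not given: they have to be found in the camera images.
- weight_500: the 500 g check weight: a plain brass disc with a flat top and bottom, 52 mm in diameter, 28 mm high, solid, about 500 g; at the start the bottom of the stack, standing on what is below it, roughly centred. Origin: centre of its underside, z up its axis.
- weight_200: the 200 g check weight: a plain brass disc with a flat top and bottom, 38 mm in diameter, 21 mm high, solid, about 200 g; at the start second from the bottom, standing on what is below it, roughly centred. Origin: centre of its underside, z up its axis.
- weight_100: the 100 g check weight: a plain brass disc with a flat top and bottom, 30 mm in diameter, 17 mm high, solid, about 100 g; at the start third from the bottom, standing on what is below it, roughly centred. Origin: centre of its underside, z up its axis.
- weight_050: the 50 g check weight: a plain brass disc with a flat top and bottom, 22 mm in diameter, 16 mm high, solid, about 50 g; at the start the top of the stack, standing on what is below it, roughly centred. Origin: centre of its underside, z up its axis.
- case_500: case of the 500 g weight: square beech block, 88 mm wide at the foot, 84 mm at the top, 22 mm high; in its top one round pocket with a wine-red floor, 60 mm across, 11 mm deep, 3 mm bevel at the mouth (pocket floor 11 mm above the table). Fixed; lid off (lids are piled at the back). Origin: centre of its underside, below the pocket's centre; z up.
- case_200: case of the 200 g weight: square beech block, 72 mm wide at the foot, 68 mm at the top, 22 mm high; in its top one round pocket with a dark blue floor, 46 mm across, 9 mm deep, 3 mm bevel at the mouth (pocket floor 13 mm above the table). Fixed; lid off (lids are piled at the back). Origin: centre of its underside, below the pocket's centre; z up.
- case_100: case of the 100 g weight: square beech block, 60 mm wide at the foot, 56 mm at the top, 22 mm high; in its top one round pocket with a dark green floor, 38 mm across, 7 mm deep, 3 mm bevel at the mouth (pocket floor 15 mm above the table). Fixed; lid off (lids are piled at the back). Origin: centre of its underside, below the pocket's centre; z up.
- case_050: case of the 50 g weight: square beech block, 51 mm wide at the foot, 47 mm at the top, 22 mm high; in its top one round pocket with a charcoal floor, 30 mm across, 7 mm deep, 3 mm bevel at the mouth (pocket floor 15 mm above the table). Fixed; lid off (lids are piled at the back). Origin: centre of its underside, below the pocket's centre; z up.
- slate: the grey stone slab under the stack, 62 x 88 x 10 mm (88 along its y), flat, fixed to the table. Origin: centre of its underside, z up. Fixed obstacles near the work: the balance (in front of the robot, up to 0.42 m out), the desk lamp (column about 0.64 m out and 0.24 m to the right, its arm rising from it), the tablet on its stand on the left.
Mind the look-alikes: they are no part of the job. Leave any pink look-alike of the weight_500 alone. Leave any white look-alike of the case_500 alone.

How it is judged:
On the way, in this order (a step that is already met when the one before it is completed fails the run):
1. the 50 g weight is seated in its own case (horizontal distance between weight_050 and case_050 below 0.008 m and z of weight_050 in the frame of case_050 below 0.018 m and angle between weight_050's own z axis and vertical below 0.1 rad and linear speed of weight_050 below 0.02 m/s), for 0.2 s.
2. the 100 g weight is seated in its own case (horizontal distance between weight_100 and case_100 below 0.008 m and z of weight_100 in the frame of case_100 below 0.018 m and angle between weight_100's own z axis and vertical below 0.1 rad and linear speed of weight_100 below 0.02 m/s), for 0.2 s.
3. the 200 g weight is seated in its own case (horizontal distance between weight_200 and case_200 below 0.008 m and z of weight_200 in the frame of case_200 below 0.016 m and angle between weight_200's own z axis and vertical below 0.1 rad and linear speed of weight_200 below 0.02 m/s), for 0.2 s.
4. the 500 g weight is seated in its own case (horizontal distance between weight_500 and case_500 below 0.008 m and z of weight_500 in the frame of case_500 below 0.014 m and angle between weight_500's own z axis and vertical below 0.1 rad and linear speed of weight_500 below 0.02 m/s), for 0.2 s.
At the end, for the whole second after the job is handed in: Every weight lies in the pocket of its own case: within 8 mm of the pocket's centre, its underside no more than 3 mm above the pocket floor, tilted less than 0.1 rad, and at rest (all of step 1 and all of step 2 and all of step 3 and all of step 4); the robot touches nothing.
It fails at once if a weight is tipped over (leans more than 0.7 rad) (angle between any of weight_500, weight_200, weight_100, weight_050's own z axis and vertical above 0.7 rad).
It also fails if it takes over 112 s, if anything falls off the work surface, if the arm or the gripper's body presses on something with over 40 N, if the wrist force passes 120 N, or if a joint passes its speed limit or range.

## Robot

A 7-joint arm with a two-finger parallel gripper is mounted at the origin on the work surface; the furniture and walls round the work are solid. World frame = base frame: x ahead of the robot, y to its left, z up, the work surface at z = 0. Lengths are in m, angles in rad, forces in N, time in s.
With the tool pointing down it reaches from about 0.4 to 0.85 m from the base axis. Payload 10.4 kg.
Tool frame: the origin (TCP) lies midway between the tips of the shut fingers; the grasp point (between the pads) lies 19 mm behind it (manip.tcp_to_grasp is the distance from the TCP to the grasp point, in m); z points along the fingers, y is the line along which they close (so a half turn about z gives the same grasp; the last joint's range is limited). The gripper opens to 85 mm and grips with 20 to 120 N. Pads are 22 mm wide; open, the fingers measure 114 mm over their backs; the gripper's body (76 mm by 85 mm) begins 54 mm behind the grasp point. The pads swing forward as they close: fully open they stand 13 mm farther back than shut.
Start: joints at [1.19, 0.332, -0.065, 1.46, 0.022, 1.35, -0.088], TCP at [0.219, -0.585, 0.231] pointing down, gripper open.
Joint ranges: [-2.6, 2.6], [-0.5, 2.12], [-1.47, 1.34], [0.16, 2.42], [-1.27, 4.41], [0.06, 2.06], [-2.6, 2.6]. Speed limits (rad/s): [2.22, 2.22, 2.79, 2.79, 3.14, 3.14, 3.14].

## Interface

Orientations are given as a unit quaternion [x, y, z, w].
In Python, from workcell import manip gives the robot as it stands.
- The arm moves only by the shell command python3 -m jog 'ROWS' [FORCE]. ROWS is a JSON object of lists of equal length, an entry for each row: "offset": the shift along the world's x, y, z in m, a list of three; "yaw": the turn about the world's z in degrees; "jaw": the closure, from 0 (fully open) to 1 (shut). A call has 1 to 20 rows; each row shifts and turns the commanded pose from where the row before left it; what a row does not reach is not made up. A row lasts 1/12 s, in which the tool goes at most 41.7 mm and 7.16 degrees, less where a joint would pass 70% of its speed; a pose out of reach is approached as far as the arm can. A call is refused whole if a number of a shift passes 0.0417 or a number of a turn 7.16, either way. A call with a gripper value outside its range is refused whole. The fingers move at their own pace and stop on an object; FORCE is the grip in N (left out, the last holds). Time passes only in rows, so rows that do not move let the fingers close. It gives the time, the measured TCP pose, the force, the opening and the grip force at its end, in the units of the state.
- manip.get_obs(): the state, without advancing time (a new reading comes with each control period).
- manip.camera(name): name is "scene" or "top"; returns a dict with "frame" (384x512x3 uint8, red, green, blue), "camera_matrix" (3x3 intrinsics, pixels), "distortion" ([k1, k2, p1, p2, k3] as OpenCV has them; the pictures are not rectified), "eye" and "attitude" of the camera in the world. Camera axes: x right, y up, looking along -z (the intrinsics and any distortion apply to the point x, -y, -z); pixel columns grow to the right and rows downward; lengths in m; the calibration is good to about 2 mm. A picture is of the moment at which its call begins. There is no depth.
- manip.hand_in(): hands the job in; it is judged then, once.
Trained networks look in a picture, given as the dict that the camera call returned (one of the last four; its "shot" number tells which), for a name from the list of things; names that differ only in an ending like _2 or _b are one class to them, and where a whole thing is asked for, a point or a joint stands for the part that bears it (a point fixed in the world has none). Each returns a list of dicts, best first, with "score" (0 to 1); they miss things now and then, are a little off and sometimes report something else, mostly with a low value. They report only what shows in the picture. A call takes as long as a camera call. They do not tell look-alikes from the thing itself.
- manip.masks_of(picture, name): "region" (384x512 bool, what is visible of it).
- manip.tip_of(picture, name): "at" ([x, y, z] in m, in world coordinates, good to about 4 mm: a listed point, or the origin of a listed thing).
The state is a dict: "clock": time; "joint_pos": joint angles; "joint_velocities": joint speeds; "tau": joint torques, N m; "position": TCP position; "ee_rot": TCP orientation; "ft_force": force on the tool from outside, world axes, zero at the start; "torque": the same for the moment, N m; "grip_width": opening from 0.0 (shut) to 1.0 (fully open); "grasp_force": force on a finger pad.
Only numpy, scipy, OpenCV 4.12 (cv2) and the standard library are available. Lean on these libraries where they do the work, as an engineer would, in place of code of your own. Each camera call takes 0.05 s, during which the arm holds its last target. There are 200 camera calls.

## Working session

There is one attempt and no reset: what is moved stays moved. The work goes in short steps, Python scripts to look and compute and a shell command to move; the robot and the scene stay as the last step left them, time stands still between calls to the robot, and variables do not carry over. Pictures are saved under pics/ and viewed, at most 15 in all, crops included, and the job is handed in when it is done.

```bash
mkdir -p pics
cat > h.py <<'E'
import numpy as np, cv2
from workcell import manip
from scipy.spatial.transform import Rotation as R
NAMES=["weight_500","weight_200","weight_100","weight_050","case_500","case_200","case_100","case_050","slate"]
def Rm(p):
    a=np.array(p["attitude"],float)
    return a if a.shape==(3,3) else R.from_quat(a).as_matrix()
def ray(p,uv):
    K=np.array(p["camera_matrix"],float);d=np.array(p["distortion"],float)
    n=cv2.undistortPoints(np.array([[uv]],float),K,d)[0,0]
    return np.array(p["eye"],float),Rm(p)@np.array([n[0],-n[1],-1.])
def at_z(p,uv,z):
    e,r=ray(p,uv);return e+r*(z-e[2])/r[2]
def proj(p,X):
    c=(np.atleast_2d(X)-np.array(p["eye"],float))@Rm(p);c=c*[1,-1,-1]
    return cv2.projectPoints(c,np.zeros(3),np.zeros(3),np.array(p["camera_matrix"],float),np.array(p["distortion"],float))[0][:,0]
def save(p,name,box=None,s=1):
    f=p["frame"]
    if box: f=f[box[1]:box[3],box[0]:box[2]]
    f=cv2.resize(f,None,fx=s,fy=s,interpolation=cv2.INTER_CUBIC)
    cv2.imwrite("pics/"+name,f[:,:,::-1])
E
python3 - <<'E'
from h import *
np.set_printoptions(precision=4,suppress=True)
o=manip.get_obs();print({k:np.round(v,3) for k,v in o.items()})
for c in("scene","top"):
    p=manip.camera(c);save(p,c+"0.png",s=1.5);print(c,p["eye"],p["attitude"],p["camera_matrix"])
    for n in NAMES:
        print(n,[(round(d["score"],2),np.round(d["at"],3)) for d in manip.tip_of(p,n)[:3]],
          [(round(d["score"],2),np.round(np.argwhere(d["region"])[:,::-1].mean(0)),int(d["region"].sum())) for d in manip.masks_of(p,n)[:3]])
E
```

```text
{'clock': np.float64(0.0), 'joint_pos': array([ 1.19 ,  0.333, -0.065,  1.461,  0.022,  1.35 , -0.089]), 'joint_velocities': array([ 0.001, -0.002,  0.001, -0.   ,  0.001,  0.001, -0.001]), 'tau': array([ -0.   , -62.545,   0.049, -39.159,   0.016,   0.01 ,   0.   ]), 'position': array([ 0.219, -0.585,  0.231]), 'ee_rot': array([ 0.984,  0.178, -0.   , -0.001]), 'ft_force': array([-0.475, -0.152, -1.036]), 'torque': array([-0.035, -0.032, -0.03 ]), 'grasp_force': np.float64(0.0), 'grip_width': np.float64(0.997)}
scene [-0.4178 -0.3604  0.6057] [ 0.433  -0.2584 -0.4604  0.7306] [[393.6211   0.     260.4648]
 [  0.     393.6211 189.9699]
 [  0.       0.       1.    ]]
weight_500 [(0.65, array([ 0.585, -0.087,  0.034])), (0.59, array([ 0.624,  0.024, -0.002])), (0.54, array([ 0.58 , -0.083,  0.006]))] [(0.63, array([332., 172.]), 54), (0.55, array([331., 178.]), 67), (0.54, array([300., 180.]), 186)]
weight_200 [(0.65, array([ 0.585, -0.087,  0.034])), (0.59, array([ 0.624,  0.024, -0.002])), (0.54, array([ 0.58 , -0.083,  0.006]))] [(0.63, array([332., 172.]), 54), (0.55, array([331., 
[... 2756 characters left out ...]
2])), (0.71, array([ 0.439, -0.209, -0.002]))] [(0.85, array([182., 176.]), 417), (0.85, array([152., 294.]), 1048), (0.84, array([220., 139.]), 316)]
case_100 [(0.96, array([0.508, 0.027, 0.003])), (0.94, array([ 0.507,  0.259, -0.002])), (0.71, array([ 0.439, -0.209, -0.002]))] [(0.85, array([182., 176.]), 417), (0.85, array([152., 294.]), 1048), (0.84, array([220., 139.]), 316)]
case_050 [(0.96, array([0.508, 0.027, 0.003])), (0.94, array([ 0.507,  0.259, -0.002])), (0.71, array([ 0.439, -0.209, -0.002]))] [(0.85, array([182., 176.]), 417), (0.85, array([152., 294.]), 1048), (0.84, array([220., 139.]), 316)]
slate [(0.78, array([ 0.583, -0.084,  0.001]))] [(0.8, array([294., 152.]), 213)]
```

View pics/top0.png

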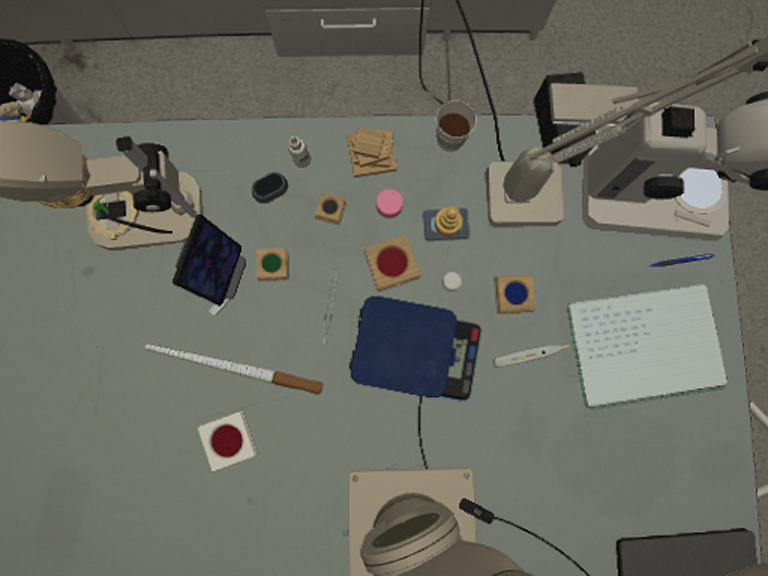

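View pics/scene0.png

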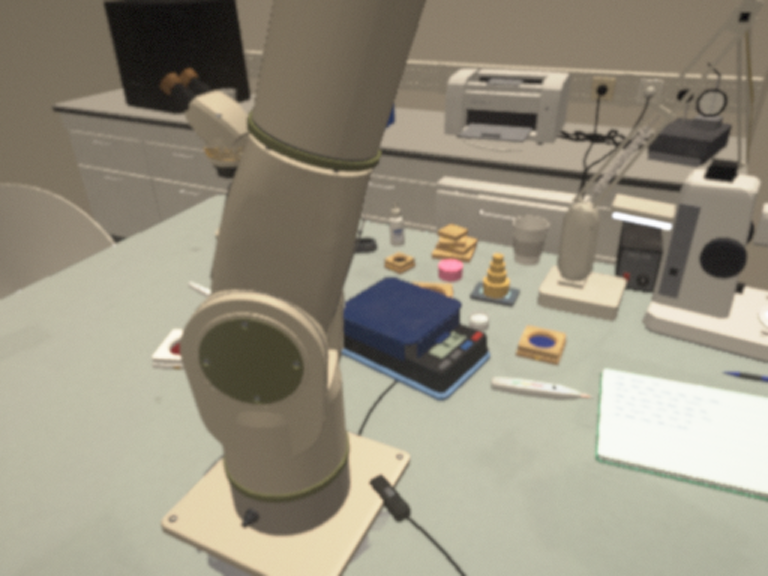

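The top view (1.5× pixels) shows:
- **Stack on slate:** (449,220).
- **Beech cases:** red at (393,262), charcoal at (330,207), green at (272,264), blue at (516,292).
- **Look-alikes:** the pink disc at (390,202) and the white case at (227,441). The white cap at (452,281) and the lids at (372,150) are also not part of the job.

The brass stack and the beech cases fit the description. I'll measure these and check the choice in a close crop.

```bash
cat > meas.py <<'E'
from h import *
from scipy.optimize import least_squares
C={"case_500":((393,262),.030,.011),"case_200":((516,292),.023,.013),"case_100":((272,264),.019,.015),"case_050":((330,207),.015,.015)}
t=np.linspace(0,2*np.pi,181)
def circ(c,r,z): return np.c_[c[0]+r*np.cos(t),c[1]+r*np.sin(t),np.full(t.size,z)]
def poly(a): 
    m=np.zeros((384*8,512*8),np.uint8);cv2.fillPoly(m,[np.round((a+.5)*8).astype(np.int32)],1);return m
def pocket(p,n,zt=.019):
    px,r,zf=C[n];px=np.array(px)/1.5;f=p["frame"].astype(float)
    u,v=np.round(px).astype(int);core=f[v-1:v+2,u-1:u+2].mean((0,1))
    beech=np.array([190,150,95.])
    w=28;sub=f[v-w:v+w,u-w:u+w]
    # floor mixing weight by projection core<->rim colour
    ring=np.median(np.array([f[int(b),int(a)] for a,b in proj(p,circ(at_z(p,px,.022),r+.0055,.022))]),0)
    d=ring-core;k=np.clip(((ring-sub)@d)/(d@d),0,1)
    yy,xx=np.mgrid[v-w:v+w,u-w:u+w];near=np.hypot(xx-px[0],yy-px[1])<r*385/1.05+1.5
    k=k*near;k[k<.3]=0
    m=np.array([(k*xx).sum(),(k*yy).sum()])/k.sum()
    def pred(c):
        q=poly(proj(p,circ(c,r,zf)))&poly(proj(p,circ(c,r,zt)))
        M=cv2.moments(q,True);return np.array([M["m10"],M["m01"]])/M["m00"]/8-.5,M["m00"]/64
    c=at_z(p,m,zf)[:2]
    for _ in range(4): c=c+(at_z(p,m,zf)-at_z(p,pred(c)[0],zf))[:2]
    return c,k.sum(),pred(c)[1],ring,core
E
python3 - <<'E'
from meas import *
np.set_printoptions(precision=4,suppress=True)
p=manip.camera("top")
for n in C: print(n,*pocket(p,n))
for n in C:print(n,[(round(d["score"],2),np.round(d["at"],3)) for d in manip.tip_of(p,n)] if n=="case_500" else "")
save(p,"stack_top.png",(275,125,325,165),14)
s=manip.camera("scene");save(s,"stack_scene.png",(300,160,365,210),12)
g=proj(p,[[.582,-.085,z] for z in(.01,.038,.059,.076,.092)]);print(g)
E
```

```text
case_500 [0.5085 0.0242] 328.2054587723801 319.265625 [147. 122.  83.] [95.     28.5556 33.3333]
case_200 [ 0.4426 -0.2127] 184.90779190551592 187.09375 [149. 124.  83.] [23.1111 35.3333 83.    ]
case_100 [0.5096 0.2571] 126.75006770884116 129.390625 [148. 122.  82.] [23.4444 66.2222 38.5556]
case_050 [0.6207 0.1434] 79.385462751076 75.78125 [145. 120.  81.] [45.4444 44.1111 43.6667]
case_500 [(0.96, array([ 0.505,  0.259, -0.002])), (0.9, array([ 0.44 , -0.21 , -0.001])), (0.86, array([0.622, 0.147, 0.003])), (0.69, array([ 0.174,  0.341, -0.001])), (0.61, array([0.508, 0.026, 0.004]))]
case_200 
case_100 
case_050 
[[297.4295 149.4135]
 [298.6836 146.6139]
 [299.6656 144.4214]
 [300.488  142.585 ]
 [301.2857 140.8037]]
```

View pics/stack_top.png

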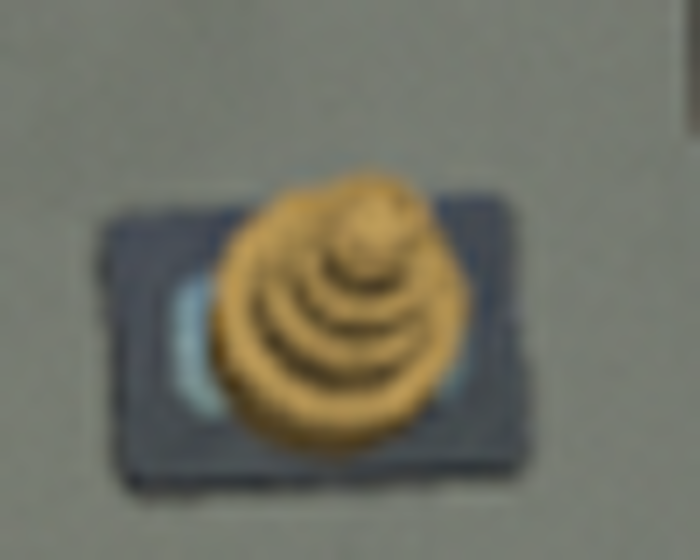

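View pics/stack_scene.png

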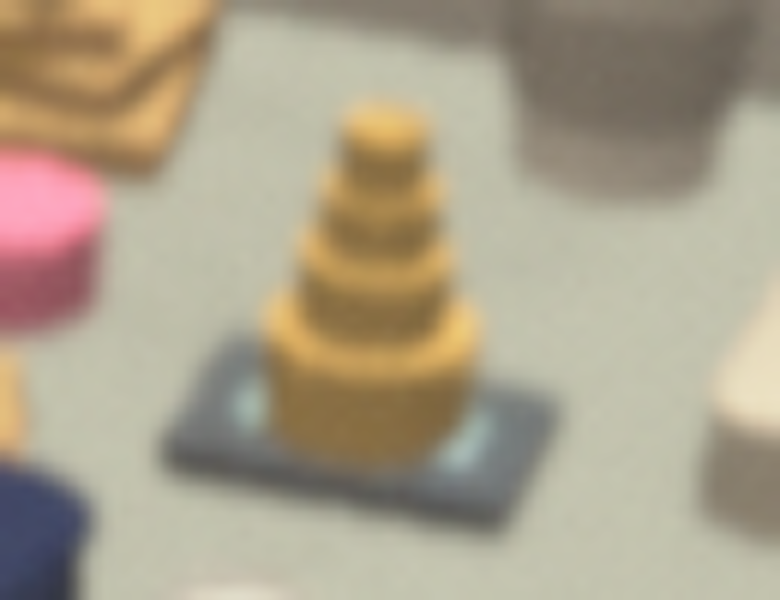

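The close crops confirm four brass discs on the grey slate, with the 50 g top at about (301,140.5) in the top view. The pink disc and the lids are clearly separate. Next I'll fit the stack silhouettes in both views.

```bash
cat > stk.py <<'E'
from meas import *
from scipy.optimize import minimize
W={"500":(.026,.010,.028),"200":(.019,.038,.021),"100":(.015,.059,.017),"050":(.011,.076,.016)}
def goldk(p,box):
    f=p["frame"].astype(float)[box[1]:box[3],box[0]:box[2]]
    k=(f[:,:,0]-f[:,:,2])/np.maximum(f.sum(2),1)   # brass: red well above blue
    return k
def render(p,box,discs,off=(0,0),S=6):
    m=np.zeros(((box[3]-box[1])*S,(box[2]-box[0])*S),np.uint8)
    for (x,y,r,z,h) in discs:
        q=np.r_[proj(p,circ((x,y),r,z)),proj(p,circ((x,y),r,z+h))]+off-np.array(box[:2])+.5
        cv2.fillPoly(m,[cv2.convexHull(np.round(q*S*16).astype(np.int32))],255,shift=4)
    m=cv2.GaussianBlur(m.astype(float)/255,(0,0),S*.55)
    return cv2.resize(m,None,fx=1/S,fy=1/S,interpolation=cv2.INTER_AREA)
def fit(names,views,x0,free=True,zs=None):
    obs=[]
    for p,b in views:
        k=goldk(p,b);lo=np.percentile(k,15);hi=np.percentile(k[k>.5*k.max()],50);obs.append(np.clip((k-lo)/(hi-lo),0,1))
    n=len(names)
    def err(v):
        v=v/1000;D=[(v[2*i],v[2*i+1],W[a][0],W[a][1],W[a][2]) for i,a in enumerate(names)];e=0
        for j,(p,b) in enumerate(views):
            off=v[2*n:2*n+2]*1000 if j and free else (0,0)
            e+=((render(p,b,D,off)-obs[j])**2).sum()
        if free: e+=.1*(v[2*n:2*n+2]**2).sum()*1e6
        return e
    v=np.r_[np.array(x0).ravel()*1000,[0,0] if free else []]
    r=minimize(err,v,method="Powell",options=dict(maxiter=12,xtol=.05,ftol=1e-4))
    return r.x,r.fun,err(v)
TB=(280,128,320,164);SB=(312,164,348,202)
E
python3 - <<'E'
from stk import *
np.set_printoptions(precision=2,suppress=True)
p=manip.camera("top");s=manip.camera("scene")
N=["500","200","100","050"];x0=[[.582,-.085]]*4
print(fit(N,[(p,TB),(s,SB)],x0)); print(fit(N,[(p,TB)],x0,free=False))
for z in (0,.1,.15,.2): print(z,at_z(p,(162,159),z),at_z(p,(145,202),z))
E
```

```text
(array([584.7 , -85.7 , 576.89, -87.22, 578.24, -87.15, 580.97, -86.12,
        -0.7 ,  -0.77]), np.float64(72.10094202997577), np.float64(91.46850756390577))
(array([584.62, -85.97, 582.  , -85.  , 584.02, -85.15, 582.19, -85.58]), np.float64(33.07458677608957), np.float64(41.48613749119407))
0 [0.56 0.32 0.  ] [0.43 0.36 0.  ]
0.1 [0.54 0.29 0.1 ] [0.42 0.34 0.1 ]
0.15 [0.52 0.28 0.15] [0.41 0.32 0.15]
0.2 [0.51 0.27 0.2 ] [0.4  0.31 0.2 ]
```

```bash
python3 -m jog '{"offset":[[0.008,0.033,0],[0.008,0.033,0],[0.008,0.033,0],[0.008,0.033,0],[0.008,0.033,0],[0.008,0.033,0],[0.008,0.033,0],[0.008,0.033,0],[0.03,0.0235,0],[0.03,0.0235,0],[0.03,0.0235,0],[0.03,0.0235,0],[0.03,0.0235,0],[0.03,0.0235,0],[0.03,0.0235,0],[0.03,0.0235,0],[0.03,0.0235,0],[0.028,0.0235,0],[0,0,0],[0,0,0]],"yaw":[6.95,6.95,6.95,6.95,6.95,6.95,6.95,6.95,6.95,6.95,0,0,0,0,0,0,0,0,0,0],"jaw":[0.4,0.4,0.4,0.4,0.4,0.4,0.4,0.4,0.4,0.4,0.4,0.4,0.4,0.4,0.4,0.4,0.4,0.4,0.4,0.4]}' 40
python3 - <<'E'
from h import *
p=manip.camera("top");save(p,"top1.png",(150,60,400,230),3);s=manip.camera("scene");save(s,"scene1.png",s=1.5)
print(R.from_quat(manip.get_obs()["ee_rot"]).as_matrix().round(4), manip.get_obs()["joint_pos"].round(2))
E
```

```text
clock: 3.82
position: [0.5817, -0.0842, 0.2308]
ee_rot: [0.706, 0.708, 0.0, -0.001]
ft_force: [-0.8, -0.2, -0.3]
grip_width: 0.601
grasp_force: 0.0
[[ 6.e-04  1.e+00 -5.e-04]
 [ 1.e+00 -6.e-04 -4.e-04]
 [-4.e-04 -5.e-04 -1.e+00]] [ 0.58  0.31 -0.63  1.54  0.19  1.35 -0.06]
```

View pics/scene1.png

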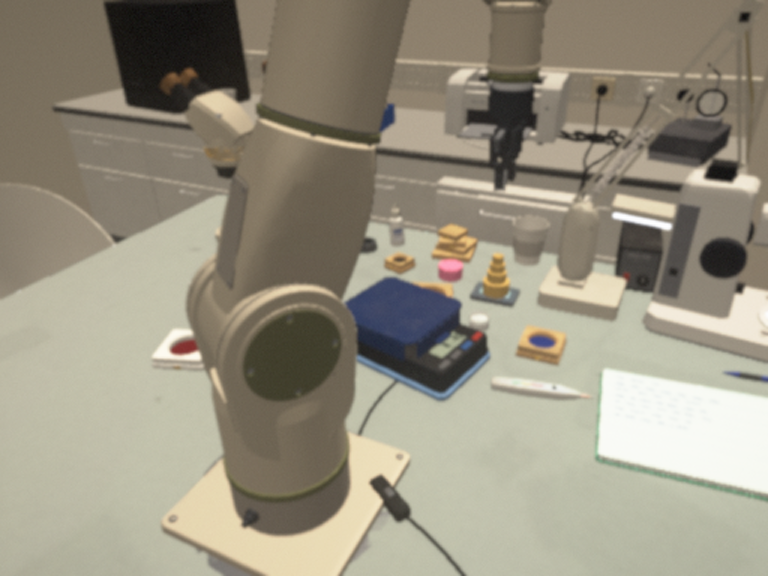

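The scene view shows the gripper in line above the stack, tips at about (503,190), with the lamp well clear to the right. Descending onto the 50 g.

```bash
python3 -m jog '{"offset":[[0,-0.0018,-0.03],[0,0,-0.03],[0,0,-0.03],[0,0,-0.02],[0,0,-0.02],[0,0,-0.01],[0,0,-0.007],[0,0,0],[0,0,0],[0,0,0],[0,0,0],[0,0,0],[0,0,0],[0,0,0],[0,0,0],[0,0,0],[0,0,0],[0,0,0]],"yaw":[0,0,0,0,0,0,0,0,0,0,0,0,0,0,0,0,0,0],"jaw":[0.4,0.4,0.4,0.4,0.4,0.4,0.4,0.4,0.4,0.5,0.6,0.65,0.7,0.75,0.8,0.85,0.9,0.9]}' 30
```

```text
clock: 5.42
position: [0.5813, -0.0882, 0.0849]
ee_rot: [0.707, 0.707, 0.0, 0.0]
ft_force: [-1.7, -0.5, 5.9]
grip_width: 0.231
grasp_force: 29.2
```

```bash
python3 -m jog '{"offset":[[0,0,0.01],[0,0,0.02],[0,0,0.03],[0,0,0.02],[0.004,0.02,0],[0.004,0.03,0],[0.004,0.03,0],[0.004,0.03,0],[0.004,0.03,0],[0.004,0.03,0],[0.005,0.03,0],[0.005,0.02,0],[0.005,0.0096,0],[0,0,0],[0,0,0],[0,0,-0.04],[0,0,-0.04],[0,0,0],[0,0,0],[0,0,0]],"yaw":[0,0,0,0,0,0,0,0,0,0,0,0,0,0,0,0,0,0,0,0],"jaw":[0.9,0.9,0.9,0.9,0.9,0.9,0.9,0.9,0.9,0.9,0.9,0.9,0.9,0.9,0.9,0.9,0.9,0.9,0.9,0.9]}'
python3 - <<'E'
from h import *
p=manip.camera("top");s=manip.camera("scene")
X=manip.get_obs()["position"];u,v=np.round(proj(s,X)[0]).astype(int);print(u,v,X)
a=p["frame"][100:180,190:310];b=s["frame"][v-40:v+40,u-60:u+60]
f=cv2.resize(np.vstack([a,b]),None,fx=5,fy=3.75,interpolation=cv2.INTER_CUBIC);cv2.imwrite("pics/a2.png",f[:,:,::-1])
E
```

```text
clock: 7.08
position: [0.621, 0.1405, 0.0865]
ee_rot: [0.708, 0.707, 0.001, 0.001]
ft_force: [0.4, 0.5, 1.9]
grip_width: 0.233
grasp_force: 29.6
267 154 [0.62145952 0.141329   0.08726264]
```

View pics/a2.png

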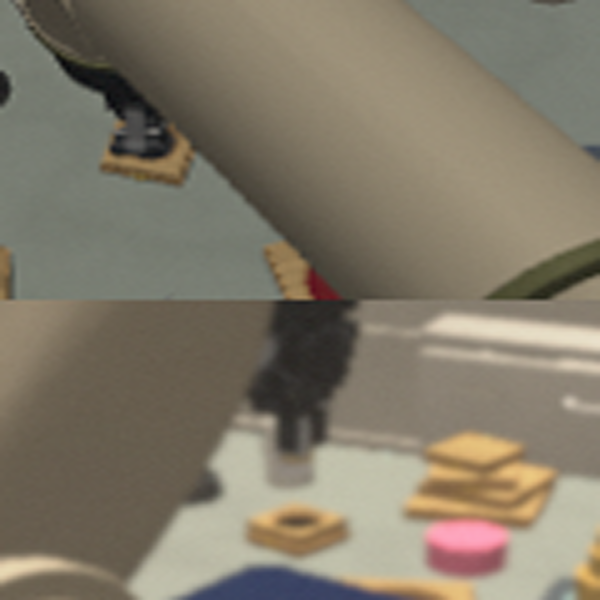

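Run:
```python
from h import *
s=manip.camera("scene");X=manip.get_obs()["position"]
a=s["frame"][148:200,250:285];b=s["frame"][155:207,314:349]
f=cv2.resize(np.hstack([a,b]),None,fx=11,fy=11,interpolation=cv2.INTER_CUBIC);cv2.imwrite("pics/a3.png",f[:,:,::-1])
print(proj(s,[X,X-[0,0,.008],X-[0,0,.016]]),manip.get_obs()["ft_force"])
```

```text
[[266.95118821 153.72639129]
 [266.98311136 156.01077296]
 [267.0148495  158.28074243]] [-0.79059993 -0.22915698 -0.1227293 ]
```

View pics/a3.png

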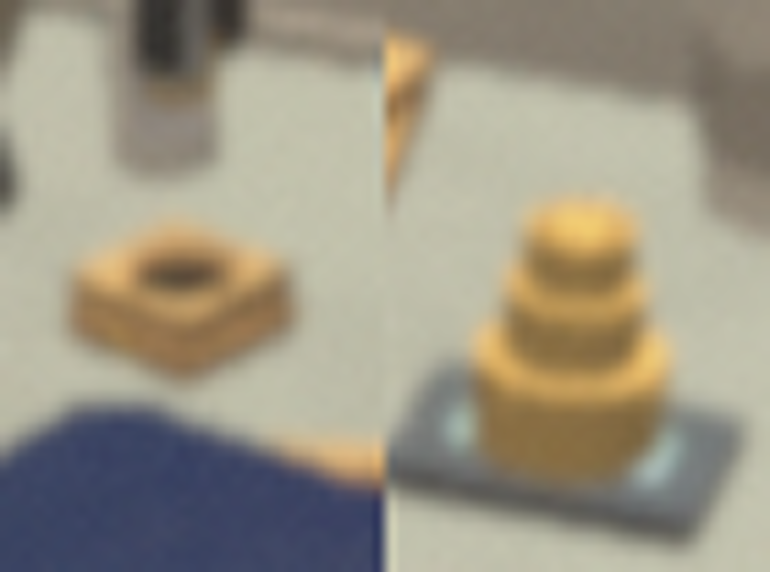

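```bash
python3 -m jog '{"offset":[[-0.0005,0.0005,-0.02],[0,0,-0.02],[0,0,-0.01],[0,0,-0.006],[0,0,-0.004],[0,0,-0.002],[0,0,0],[0,0,0],[0,0,0]],"yaw":[0,0,0,0,0,0,0,0,0],"jaw":[0.9,0.9,0.9,0.9,0.9,0.9,0.9,0.9,0.9]}'
```

```text
clock: 7.98
position: [0.6201, 0.1421, 0.0238]
ee_rot: [0.707, 0.707, 0.001, 0.001]
ft_force: [-2.9, -1.5, 6.3]
grip_width: 0.231
grasp_force: 30.1
```

```bash
python3 -m jog '{"offset":[[0,0,0],[0,0,0],[0,0,0],[0,0,0],[0,0,0],[0,0,0.005],[0,0,0.02],[0,0,0.04],[0,0,0.04],[0,0,0.04],[0,0,0],[0,0,0]],"yaw":[0,0,0,0,0,0,0,0,0,0,0,0],"jaw":[0.7,0.6,0.55,0.5,0.5,0.5,0.5,0.45,0.4,0.4,0.4,0.4]}'
python3 - <<'E'
from stk import *
np.set_printoptions(precision=2,suppress=True)
s=manip.camera("scene")
a=s["frame"][148:200,250:285]
cv2.imwrite("pics/a4.png",cv2.resize(a,None,fx=9,fy=9,interpolation=cv2.INTER_CUBIC)[:,:,::-1])
p=manip.camera("top")
k=goldk(p,(0,0,512,384));print("top sees stack?",p["frame"][140:150,290:310].mean((0,1)))
print(fit(["500","200","100"],[(s,SB)],[[.5845,-.0858],[.58,-.086],[.58,-.086]],free=False))
save(p,"top4.png",(150,80,350,230),4)
E
```

```text
clock: 8.98
position: [0.6208, 0.1425, 0.1706]
ee_rot: [0.707, 0.707, 0.002, 0.002]
ft_force: [0.4, 0.7, -0.7]
grip_width: 0.598
grasp_force: 0.0
top sees stack? [146.61 135.47 113.61]
(array([590.09, -81.68, 578.99, -84.42, 582.95, -83.46]), np.float64(35.93786282003187), np.float64(49.58473149763671))
```

View pics/a4.png

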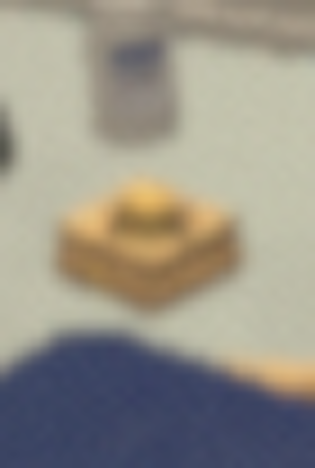

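The 50 g sits in its pocket, showing about 9 mm at (145,200) in this crop. Before going near the tablet I'll check the top view.

View pics/top4.png

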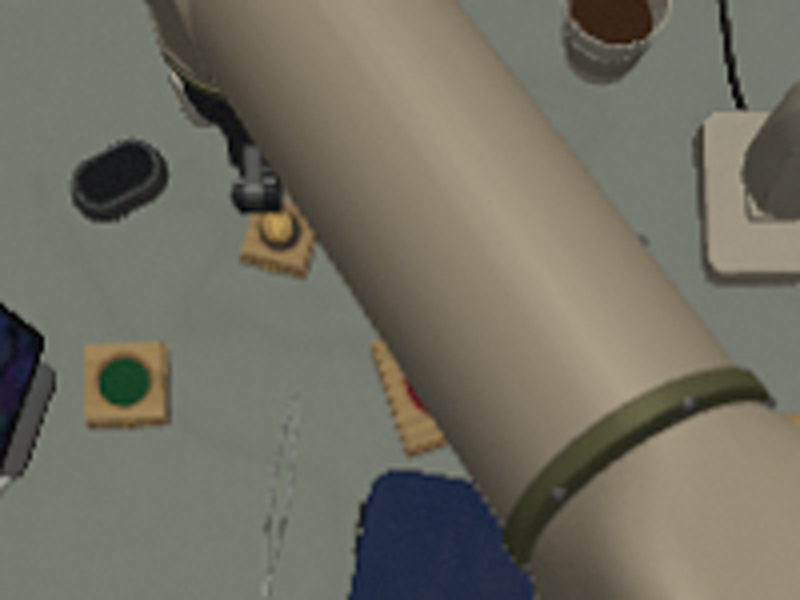

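```bash
python3 -m jog '{"offset":[[-0.004,-0.02,0],[-0.004,-0.03,0],[-0.004,-0.03,0],[-0.004,-0.03,0],[-0.004,-0.03,0],[-0.004,-0.03,0],[-0.004,-0.03,0],[-0.005,-0.02,0],[-0.0045,-0.008,0],[0,0,0],[0,0,0],[0,0,0]],"yaw":[0,0,0,0,0,0,0,0,0,0,0,0],"jaw":[0.3,0.3,0.3,0.3,0.3,0.3,0.3,0.3,0.3,0.3,0.3,0.3]}'
```

```text
clock: 10.08
position: [0.582, -0.0839, 0.167]
ee_rot: [0.706, 0.708, 0.0, -0.0]
ft_force: [-0.0, 0.2, 0.1]
grip_width: 0.703
grasp_force: 0.0
```

```bash
python3 -m jog '{"offset":[[0,-0.0035,-0.02],[0,0,-0.03],[0,0,-0.02],[0,0,-0.015],[0,0,-0.01],[0,0,-0.005],[0,0,0],[0,0,0],[0,0,0]],"yaw":[0,0,0,0,0,0,0,0,0],"jaw":[0.3,0.3,0.3,0.3,0.4,0.45,0.5,0.5,0.5]}'
```

```text
clock: 10.83
position: [0.5827, -0.0894, 0.0685]
ee_rot: [0.707, 0.707, 0.001, 0.001]
ft_force: [0.4, -0.0, 0.8]
grip_width: 0.499
grasp_force: 0.0
```

```bash
python3 -m jog '{"offset":[[0,0,-0.0015],[0,0,0],[0,0,0],[0,0,0],[0,0,0],[0,0,0],[0,0,0],[0,0,0],[0,0,0]],"yaw":[0,0,0,0,0,0,0,0,0],"jaw":[0.55,0.6,0.65,0.7,0.75,0.8,0.85,0.85,0.85]}' 40
```

```text
clock: 11.58
position: [0.5821, -0.0898, 0.0664]
ee_rot: [0.707, 0.707, 0.0, 0.0]
ft_force: [-3.7, -0.7, 5.9]
grip_width: 0.324
grasp_force: 39.3
```

```bash
python3 -m jog '{"offset":[[0,0,0.01],[0,0,0.03],[0,0,0.04],[-0.003,0.014,0.02],[-0.006,0.028,0],[-0.006,0.028,0],[-0.006,0.028,0],[-0.006,0.028,0],[-0.006,0.028,0],[-0.006,0.028,0],[-0.006,0.028,0],[-0.006,0.028,0],[-0.006,0.028,0],[-0.006,0.028,0],[-0.006,0.028,0],[-0.0035,0.0208,0],[0,0,-0.02],[0,0,-0.02],[0,0,0],[0,0,0]],"yaw":[0,0,0,0,0,0,0,0,0,0,0,0,0,0,0,0,0,0,0,0],"jaw":[0.85,0.85,0.85,0.85,0.85,0.85,0.85,0.85,0.85,0.85,0.85,0.85,0.85,0.85,0.85,0.85,0.85,0.85,0.85,0.85]}'
python3 - <<'E'
from h import *
p=manip.camera("top");s=manip.camera("scene");print(manip.get_obs()["position"])
a=p["frame"][120:220,110:260];b=s["frame"][110:210,190:340]
f=cv2.resize(np.vstack([a,b]),None,fx=4,fy=3,interpolation=cv2.INTER_CUBIC);cv2.imwrite("pics/b1.png",f[:,:,::-1])
from stk import *
pass
E
```

```text
clock: 13.25
position: [0.509, 0.2528, 0.1257]
ee_rot: [0.707, 0.707, -0.001, -0.0]
ft_force: [-0.3, -0.5, -0.9]
grip_width: 0.328
grasp_force: 39.7
[0.50996268 0.25325442 0.12717712]
```

View pics/b1.png

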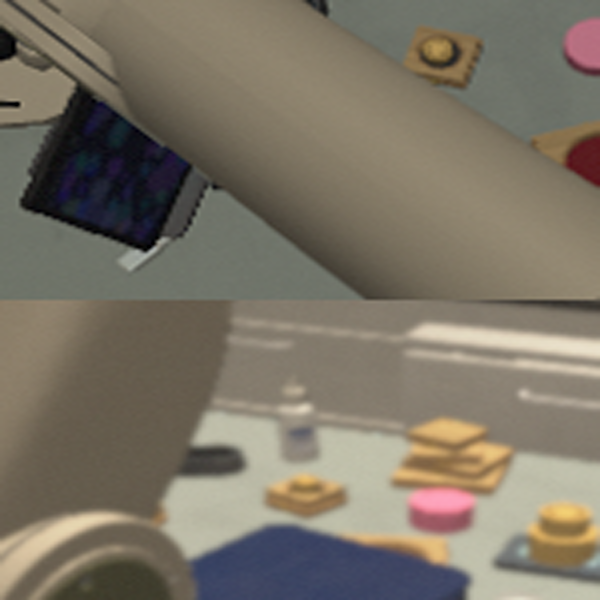

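```bash
python3 -m jog '{"offset":[[0,0,-0.02],[0,0,-0.02],[0,0,-0.02],[0,0,-0.01],[0,0,-0.01],[0,0,-0.005],[0,0,0],[0,0,0],[0,0,0]],"yaw":[0,0,0,0,0,0,0,0,0],"jaw":[0.85,0.85,0.85,0.85,0.85,0.85,0.85,0.85,0.85]}'
```

```text
clock: 14.1
position: [0.51, 0.2535, 0.0418]
ee_rot: [0.707, 0.707, 0.001, 0.0]
ft_force: [-0.5, -0.0, -0.6]
grip_width: 0.326
grasp_force: 39.7
```

```bash
python3 -m jog '{"offset":[[0,0,-0.006],[0,0,-0.005],[0,0,-0.004],[0,0,-0.003],[0,0,0],[0,0,0],[0,0,0]],"yaw":[0,0,0,0,0,0,0],"jaw":[0.85,0.85,0.85,0.85,0.85,0.85,0.85]}'
```

```text
clock: 14.68
position: [0.5093, 0.2532, 0.0227]
ee_rot: [0.707, 0.707, -0.0, -0.0]
ft_force: [-0.3, -0.4, -0.7]
grip_width: 0.328
grasp_force: 39.7
```

```bash
python3 -m jog '{"offset":[[0,0,0],[0,0,0],[0,0,0],[0,0,0],[0,0,0.003],[0,0,0.01],[0,0,0.03],[0,0,0.04],[0,0,0.04],[0.007,-0.03,0.02],[0.007,-0.03,0],[0.007,-0.03,0],[0.007,-0.03,0],[0.007,-0.03,0],[0.007,-0.03,0],[0.007,-0.03,0],[0.007,-0.03,0],[0.007,-0.03,0],[0.005,-0.03,0],[0.003,-0.03,0]],"yaw":[0,0,0,0,0,0,0,0,0,0,0,0,0,0,0,0,0,0,0,0],"jaw":[0.75,0.65,0.6,0.55,0.5,0.5,0.45,0.4,0.4,0.4,0.4,0.4,0.4,0.4,0.3,0.3,0.3,0.3,0.3,0.3]}'
python3 - <<'E'
from stk import *
np.set_printoptions(precision=2,suppress=True)
p=manip.camera("top");s=manip.camera("scene");print(manip.get_obs()["position"]*1000)
W["200"]=(.019,.038,.021)
print(fit(["500","200"],[(s,SB)],[[.5845,-.0858],[.58,-.086]],free=False))
a=p["frame"][130:210,150:300]
f=cv2.resize(a,None,fx=5,fy=5,interpolation=cv2.INTER_CUBIC);cv2.imwrite("pics/b2.png",f[:,:,::-1])
E
```

```text
clock: 16.35
position: [0.5808, -0.0782, 0.1669]
ee_rot: [0.707, 0.707, 0.0, 0.0]
ft_force: [0.6, 0.4, 1.2]
grip_width: 0.7
grasp_force: 0.0
[580.48 -83.29 166.32]
(array([589.82, -81.42, 582.22, -83.68]), np.float64(36.44604436519992), np.float64(49.21719908560962))
```

View pics/b2.png

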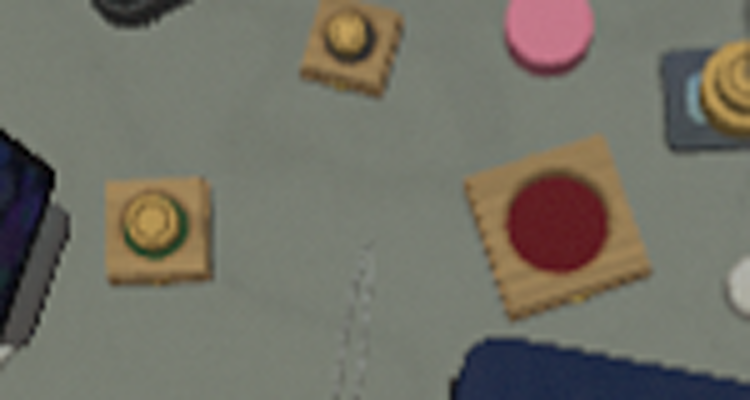

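The 100 g sits in the green pocket at (153,220) and the 50 g in the charcoal one at (350,33). Next comes the 200 g, whose y I estimate at -0.086.

```bash
python3 -m jog '{"offset":[[0,-0.0025,-0.03],[0,0,-0.03],[0,0,-0.03],[0,0,-0.02],[0,0,-0.01],[0,0,0],[0,0,0],[0,0,0]],"yaw":[0,0,0,0,0,0,0,0],"jaw":[0.3,0.3,0.3,0.3,0.3,0.3,0.3,0.3]}'
```

```text
clock: 17.12
position: [0.5816, -0.0792, 0.0477]
ee_rot: [0.707, 0.707, 0.001, 0.001]
ft_force: [-0.3, -0.5, -0.7]
grip_width: 0.702
grasp_force: 0.0
```

```bash
python3 -m jog '{"offset":[[0,-0.0035,0],[0,-0.0033,-0.001],[0,0,0],[0,0,0],[0,0,0],[0,0,0],[0,0,0],[0,0,0],[0,0,0],[0,0,0]],"yaw":[0,0,0,0,0,0,0,0,0,0],"jaw":[0.3,0.3,0.35,0.4,0.45,0.5,0.6,0.7,0.75,0.75]}' 50
```

```text
clock: 17.95
position: [0.5808, -0.086, 0.0454]
ee_rot: [0.707, 0.707, 0.0, 0.0]
ft_force: [-1.3, 0.4, 5.1]
grip_width: 0.421
grasp_force: 49.8
```

Run:
```python
from h import *
o=manip.get_obs();print(o["position"],o["grip_width"],o["grasp_force"],o["ft_force"])
```

```text
[ 0.5807541  -0.08598612  0.0453664 ] 0.4205457746100422 49.7652804851532 [-1.32725485  0.4474375   5.07733156]
```

```bash
python3 -m jog '{"offset":[[0,0,0.01],[0,0,0.03],[0,0,0.04],[-0.0155,-0.014,0],[-0.0155,-0.014,0],[-0.0155,-0.014,0],[-0.0155,-0.014,0],[-0.0155,-0.014,0],[-0.0155,-0.014,0],[-0.0155,-0.014,0],[-0.0155,-0.014,0],[-0.0095,-0.0097,0],[-0.0047,-0.005,0],[0,0,0],[0,0,0],[0,0,-0.03],[0,0,-0.03],[0,0,0],[0,0,0],[0,0,0]],"yaw":[0,0,0,0,0,0,0,0,0,0,0,0,0,0,0,0,0,0,0,0],"jaw":[0.75,0.75,0.75,0.75,0.75,0.75,0.75,0.75,0.75,0.75,0.75,0.75,0.75,0.75,0.75,0.75,0.75,0.75,0.75,0.75]}'
python3 - <<'E'
from stk import *
np.set_printoptions(precision=2,suppress=True)
p=manip.camera("top");s=manip.camera("scene");X=manip.get_obs()["position"];print(X*1000)
W["500"]=(.026,.010,.028)
print("500 both",fit(["500"],[(p,TB),(s,SB)],[[.5845,-.0858]]));print("500 top",fit(["500"],[(p,TB)],[[.5845,-.0858]],free=False))
a=p["frame"][130:210,260:390]
u,v=np.round(proj(s,X)[0]).astype(int)
b=s["frame"][v-40:v+40,u-65:u+65]
f=cv2.resize(np.vstack([a,b]),None,fx=5,fy=3.75,interpolation=cv2.INTER_CUBIC);cv2.imwrite("pics/c1.png",f[:,:,::-1]);print(u,v)
E
```

```text
clock: 19.62
position: [0.4434, -0.2123, 0.0662]
ee_rot: [0.707, 0.708, 0.0, 0.0]
ft_force: [0.2, 0.5, -1.5]
grip_width: 0.417
grasp_force: 50.8
[ 443.6  -212.93   66.59]
500 both (array([584.26, -85.76,  -0.67,  -0.65]), np.float64(72.17566669152042), np.float64(80.71217384747659))
500 top (array([584.34, -85.96]), np.float64(33.62093692437604), np.float64(33.93886164783407))
364 211
```

View pics/c1.png

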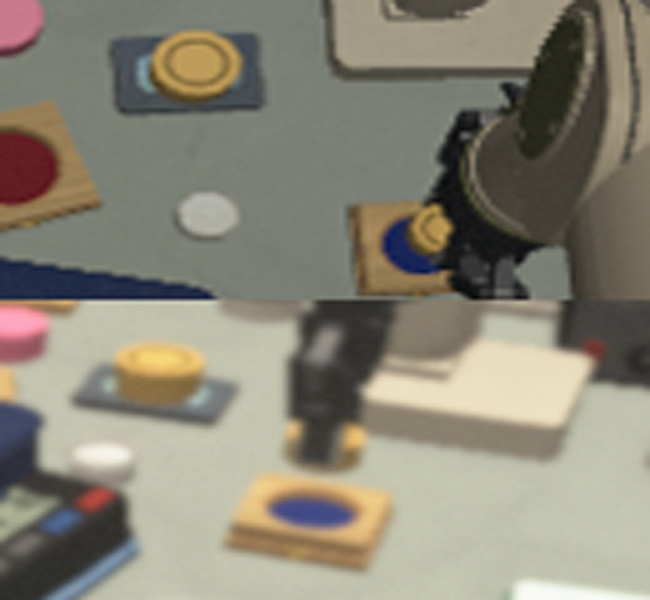

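```bash
python3 -m jog '{"offset":[[-0.0008,0.0003,-0.01],[0,0,-0.01],[0,0,-0.01],[0,0,-0.006],[0,0,-0.004],[0,0,-0.0025],[0,0,-0.0015],[0,0,0],[0,0,0],[0,0,0]],"yaw":[0,0,0,0,0,0,0,0,0,0],"jaw":[0.75,0.75,0.75,0.75,0.75,0.75,0.75,0.75,0.75,0.75]}'
```

```text
clock: 20.55
position: [0.4412, -0.2124, 0.0212]
ee_rot: [0.707, 0.707, -0.0, -0.0]
ft_force: [-5.5, 2.9, 6.6]
grip_width: 0.419
grasp_force: 56.0
```

```bash
python3 -m jog '{"offset":[[0.0005,0,0.0005],[0,0,0],[0,0,0],[0,0,0],[0,0,0],[0,0,0.003],[0,0,0.01],[0,0,0.03],[0,0,0.04],[0,0,0.03],[0,0,0.02],[0,0,0],[0,0,0]],"yaw":[0,0,0,0,0,0,0,0,0,0,0,0,0],"jaw":[0.7,0.6,0.5,0.45,0.4,0.4,0.4,0.35,0.3,0.25,0.2,0.2,0.2]}'
python3 - <<'E'
from h import *
p=manip.camera("top");s=manip.camera("scene")
a=p["frame"][150:230,300:400]
b=s["frame"][190:270,310:410]
f=cv2.resize(np.vstack([a,b]),None,fx=5,fy=3.75,interpolation=cv2.INTER_CUBIC);cv2.imwrite("pics/c2.png",f[:,:,::-1])
o=manip.get_obs();print(o["position"])
E
```

```text
clock: 21.63
position: [0.4426, -0.2129, 0.1561]
ee_rot: [0.707, 0.707, 0.0, 0.002]
ft_force: [0.2, -0.5, -0.4]
grip_width: 0.8
grasp_force: 0.0
[ 0.44147647 -0.21239523  0.15397406]
```

View pics/c2.png

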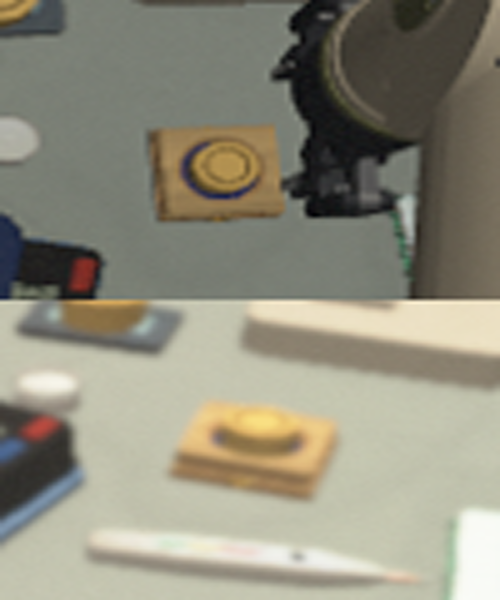

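The 200 g lies flat in the blue pocket, at (225,168) in the upper crop. On to the 500 g at (0.584, -0.086).

```bash
python3 -m jog '{"offset":[[0.0155,0.0138,0],[0.0155,0.0138,0],[0.0155,0.0138,0],[0.0155,0.0138,0],[0.0155,0.0138,0],[0.0155,0.0138,0],[0.0155,0.0138,0],[0.0155,0.0138,0],[0.0155,0.0138,0],[0.0025,0.0025,0],[0,0,0],[0,0,0],[0,0,-0.03],[0,0,-0.03],[0,0,-0.03],[0,0,-0.02],[0,0,0],[0,0,0],[0,0,0]],"yaw":[0,0,0,0,0,0,0,0,0,0,0,0,0,0,0,0,0,0,0],"jaw":[0.1,0.1,0.1,0.1,0.1,0.1,0.1,0.1,0.1,0.1,0.1,0.1,0.1,0.1,0.1,0.1,0.1,0.1,0.1]}' 80
```

```text
clock: 23.32
position: [0.5844, -0.0865, 0.0458]
ee_rot: [0.707, 0.707, 0.0, 0.001]
ft_force: [-0.8, 0.8, -0.1]
grip_width: 0.901
grasp_force: 0.0
```

```bash
python3 -m jog '{"offset":[[0,0.0005,-0.01],[0,0,-0.01],[0,0,-0.005],[0,0,-0.002],[0,0,0],[0,0,0],[0,0,0],[0,0,0],[0,0,0],[0,0,0],[0,0,0],[0,0,0],[0,0,0],[0,0,0]],"yaw":[0,0,0,0,0,0,0,0,0,0,0,0,0,0],"jaw":[0.1,0.1,0.1,0.1,0.1,0.2,0.25,0.3,0.35,0.4,0.45,0.5,0.6,0.6]}'
```

```text
clock: 24.48
position: [0.584, -0.0854, 0.0182]
ee_rot: [0.707, 0.707, -0.0, 0.0]
ft_force: [-4.4, 0.5, 8.2]
grip_width: 0.579
grasp_force: 81.4
```

```bash
python3 -m jog '{"offset":[[0,0,0.01],[0,0,0.02],[0,0,0.03],[0,0,0.03],[-0.008,0.0115,0],[-0.008,0.0115,0],[-0.008,0.0115,0],[-0.008,0.0115,0],[-0.008,0.0115,0],[-0.008,0.0115,0],[-0.008,0.0115,0],[-0.008,0.0115,0],[-0.008,0.0115,0],[-0.0035,0.0066,0],[0,0,0],[0,0,0],[0,0,-0.03],[0,0,-0.02],[0,0,0],[0,0,0]],"yaw":[0,0,0,0,0,0,0,0,0,0,0,0,0,0,0,0,0,0,0,0],"jaw":[0.6,0.6,0.6,0.6,0.6,0.6,0.6,0.6,0.6,0.6,0.6,0.6,0.6,0.6,0.6,0.6,0.6,0.6,0.6,0.6]}'
python3 - <<'E'
from h import *
p=manip.camera("top");s=manip.camera("scene");X=manip.get_obs()["position"];print(X*1000)
print(proj(p,[.5085,.0242,.022]),proj(s,X))
a=p["frame"][130:220,205:325];b=s["frame"][130:220,240:360]
f=cv2.resize(np.vstack([a,b]),None,fx=5,fy=3.3,interpolation=cv2.INTER_CUBIC);cv2.imwrite("pics/d1.png",f[:,:,::-1])
E
```

```text
clock: 26.15
position: [0.5081, 0.0242, 0.0569]
ee_rot: [0.707, 0.707, -0.001, -0.001]
ft_force: [0.6, 0.1, -3.8]
grip_width: 0.58
grasp_force: 84.4
[509.44867289  24.57239001  58.53844797]
[[261.18765229 173.41447527]] [[286.92344348 183.96364022]]
```

View pics/d1.png

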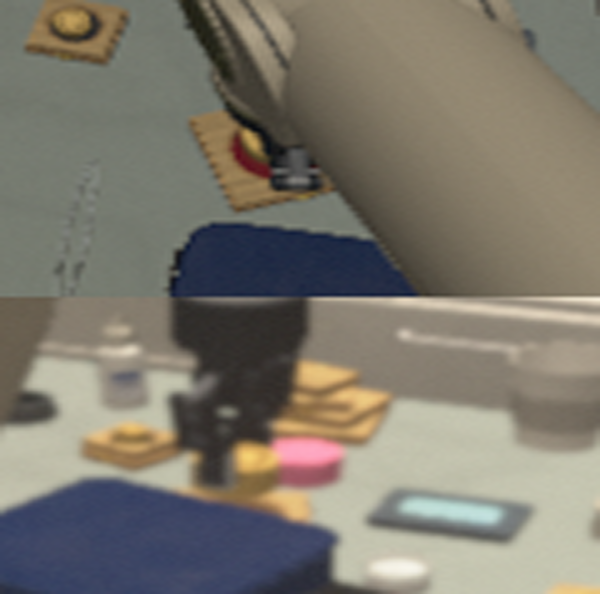

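The 500 g hangs over the red pocket with its centre matching and the slate is now empty, so I'll lower it.

```bash
python3 -m jog '{"offset":[[0,0,-0.01],[0,0,-0.01],[0,0,-0.006],[0,0,-0.005],[0,0,-0.004],[0,0,-0.002],[0,0,-0.0005],[0,0,0],[0,0,0],[0,0,0]],"yaw":[0,0,0,0,0,0,0,0,0,0],"jaw":[0.6,0.6,0.6,0.6,0.6,0.6,0.6,0.6,0.6,0.6]}'
```

```text
clock: 27.08
position: [0.5086, 0.0248, 0.0201]
ee_rot: [0.707, 0.707, 0.0, 0.0]
ft_force: [0.1, -0.8, -3.8]
grip_width: 0.579
grasp_force: 84.8
```

Clear of the rim, with only the weight's own load showing. I'll release it, rise, and move off to the right so the cameras can see every case.

```bash
python3 -m jog '{"offset":[[0,0,0],[0,0,0],[0,0,0],[0,0,0],[0,0,0],[0,0,0.005],[0,0,0.01],[0,0,0.03],[0,0,0.04],[0,0,0.04],[0,0,0.03],[0,-0.03,0],[0,-0.04,0],[-0.01,-0.04,0],[-0.01,-0.04,0],[-0.01,-0.04,0],[-0.01,-0.04,0],[-0.01,-0.04,0],[-0.01,-0.03,0],[0,0,0]],"yaw":[0,0,0,0,0,0,0,0,0,0,0,0,0,0,0,0,0,0,0,0],"jaw":[0.5,0.4,0.3,0.25,0.2,0.2,0.2,0.2,0.2,0.2,0.2,0.2,0.2,0.2,0.2,0.2,0.2,0.2,0.2,0.2]}'
python3 - <<'E'
from h import *
p=manip.camera("top");s=manip.camera("scene");print(manip.get_obs()["position"])
a=p["frame"][120:215,160:370];b=s["frame"][140:235,230:440]
f=cv2.resize(np.vstack([a,b]),None,fx=3.8,fy=3.1,interpolation=cv2.INTER_CUBIC);cv2.imwrite("pics/e1.png",f[:,:,::-1])
E
```

```text
clock: 28.75
position: [0.4453, -0.2824, 0.1756]
ee_rot: [0.71, 0.704, -0.001, 0.001]
ft_force: [-0.4, -0.4, -0.1]
grip_width: 0.8
grasp_force: 0.0
[ 0.44802589 -0.27621901  0.17563732]
```

View pics/e1.png

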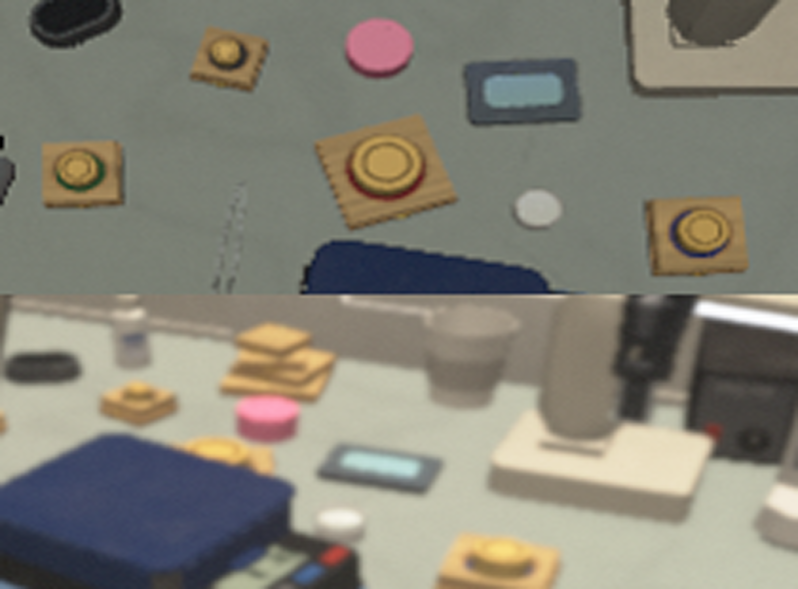

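All four weights lie flat in their pockets: 50 g at (228,50), 100 g at (78,167), 500 g at (386,163) and 200 g at (703,231). The arm is clear of everything, so I'll let it settle and hand in.

```bash
python3 -m jog '{"offset":[[0,0,0],[0,0,0],[0,0,0],[0,0,0],[0,0,0],[0,0,0]],"yaw":[0,0,0,0,0,0],"jaw":[0.2,0.2,0.2,0.2,0.2,0.2]}' && python3 -c "
from workcell import manip
print(manip.hand_in())"
```

```text
clock: 29.35
position: [0.4485, -0.2749, 0.1748]
ee_rot: [0.707, 0.707, 0.0, -0.0]
ft_force: [-0.3, -0.1, -0.2]
grip_width: 0.799
grasp_force: 0.0
the job is handed in; nothing more can be done
None
```

I put the 50, 100, 200 and 500 g weights, in that order, into their own cases and handed the job in at about 29 s; the last pictures show all four lying flat with the arm clear, but the hand-in returned no verdict.

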